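# Seat the loaded bearing carrier on the spin dryer's five-stud hub

## Task

Lift the loaded bearing carrier off its drip stand by its bar handle and fit it on the spin dryer's drive hub: rest it lightly on the five studs, turn it by feel until all five holes line up, slide it straight down until it sits flush on the hub all round, and let go. Set it down gently, never dropping it or forcing it onto the studs, and leave the loose parts on the slab where they are.

Things in the scene. Friction and masses are not known exactly. Their poses are not given: they have to be found in the camera images.
- carrier: bearing carrier, 0.5 to 0.75 kg: aluminium disc 152 mm across, 8 mm thick, ten stacks of two bearings clipped round its edge (tops 26 mm above the underside), bar handle in the middle. Five 12 mm through holes, every 72 degrees on a circle of 42 mm radius, the first on its +x axis. Origin: centre of its underside; z up its axis, x along the bar. Starts level on the stand, x within 70 degrees of world x
- grip (a point): middle of the carrier's bar handle, on its axis, 64 mm above the disc's underside; axes as the carrier's. The bar is 70 mm long (x), 16 mm thick (y, the way to grip it) and 28 mm tall (46 to 74 mm above the underside), on a round post 14 mm thick; the fingers have free room beside and below it
- dryer: spin dryer fixed to the slab: round grey housing 224 mm across with an open steel splash bowl (rim 110 mm above the slab, about 212 mm wide inside), switch box at its +x side. Origin: centre of its underside. In the bowl sits the drive hub, a flat steel rotor 116 mm across with five studs. It stands at any angle, whatever the dryer's own axes, held by its brake (gives only above 1.5 N m)
- seat (a point): centre of the hub's flat top, 70 mm above the slab, on the rotor's axis: where the carrier's origin must come; axes follow the housing, not the studs
- stud_tops (a point): point on the rotor's axis level with the stud tips, 28 mm above the hub's flat top. The five upright studs, 10 mm thick with 2 mm tapered tips, stand every 72 degrees on a circle of 42 mm radius about the axis: 1 mm clearance all round in the holes, so about 1.4 degrees of turn either way. Their angle is not measured by any entry here: see it or feel for it. Axes follow the housing
- stand: drip stand fixed to the slab: shallow aluminium tray 188 mm across, 16 mm high, with an upright steel ring of 124 mm diameter whose top, 30 mm above the slab, carries the carrier. Origin: centre of its underside
- ramekin: white ceramic ramekin, 72 mm wide, 42 mm tall, standing loose on the slab; origin: centre of its underside. Leave alone.
- kingpin: chrome truck kingpin (bolt), 55 mm tall, stood on its 19 mm head; origin: centre of its underside. Leave alone.
- bushing: bronze bushing sleeve, 22 mm wide, 24 mm tall, standing upright; origin: centre of its underside. Leave alone.
- heel_brake: red rubber heel brake block, 60 x 30 x 34 mm; origin: centre of its underside. Leave alone.
Not all that is in view belongs to the job. There is more than one size of the stand; the one meant has the size given above.

How it is judged:
By the outcome, as a careful person would: the job done as asked, in the order asked, and still so for the second after the job is handed in, with the robot touching nothing.
It also fails if it takes over 64 s, if anything falls off the work surface, if the arm or the gripper's body presses on something with over 40 N, if the wrist force passes 120 N, or if a joint passes its speed limit or range.

## Robot

A 7-joint arm with a two-finger parallel gripper is mounted at the origin on the work surface. World frame = base frame: x ahead of the robot, y to its left, z up, the work surface at z = 0. Lengths are in mm, angles in rad, forces in N, time in s.
With the tool pointing down it reaches from about 400 to 875 mm from the base axis. Payload 19.3 kg.
Tool frame: the origin (TCP) lies at the very end of the fingers, on their centre line; the grasp point (between the pads) lies 19 mm behind it (grip_point_offset is the z of the grasp point in the tool frame, in mm); z points along the fingers, x is the direction in which the jaws open and shut, and the axes are right-handed (so a half turn about z gives the same grasp; the last joint's range is limited). The gripper opens to 85 mm and grips with 20 to 120 N. Pads are 22 mm wide; open, the fingers measure 114 mm over their backs; the gripper's body (76 mm by 85 mm) begins 54 mm behind the grasp point. The pads swing forward as they close: fully open they stand 13 mm farther back than shut.
Start: joints at [-1.39, 0.521, -0.036, 1.599, 0.021, 1.021, -0.113], TCP at [155.131, 605.433, 231.291] pointing down, gripper open.
Joint ranges: [-2.91, 2.91], [-0.3, 2.13], [-1.5, 1.42], [0.17, 2.43], [-1.26, 4.41], [0.16, 1.93], [-2.52, 2.52]. Speed limits (rad/s): [1.89, 1.89, 2.39, 2.39, 3.01, 3.01, 3.01].

## Interface

Orientations are given as a 3x3 rotation matrix whose columns are the frame's x, y, z axes.
In Python, from workcell import movep, movel, goto_joints, open_gripper, clamp, wait, inverse_kinematics, read_state, camera, PlanningError, finish_job, grip_point_offset gives the robot as it stands. Calls block until the motion is done:
- movep(position, orientation): joint-space move of the TCP to a pose.
- movel(position, frame=None, max_speed=150, guard=None): straight line of the TCP; frame=None keeps the orientation; max_speed is the mean speed in mm/s. With guard (N) it stops when the force on the tool has changed by that much, and returns True; else False.
- goto_joints(angles): joint-space move.
- open_gripper() and clamp(): open the fingers fully, or close them until they stop; the grip force is fixed at half the most.
- wait(seconds).
- inverse_kinematics(position, orientation): joint angles nearest the present ones, or None.
- read_state(): the state.
- camera(name): name is "scene" or "side" or "wrist"; returns a dict with "image" (480x640x3 uint8, blue, green, red), "range_z" (480x640 float32, mm along the optical axis (not along the pixel's ray), 0 where there is no reading), "fx", "fy", "cx", "cy" (pixels), "cam_to_world" (4x4, takes a point from camera to world coordinates). Camera axes: x right, y up, looking along -z (the intrinsics and any distortion apply to the point x, -y, -z); pixel columns grow to the right and rows downward; lengths in mm; the calibration is good to about 2 mm. The wrist camera is an equidistant fisheye: a pixel r from the principal point sees the ray r / f radians off the axis. A picture is of the moment at which its call begins.
A pose or a line that the arm cannot do raises PlanningError and nothing moves.
- finish_job(): hands the job in, once; it reports no verdict.
The state is a dict: "time": time; "qpos": joint angles; "qvel": joint speeds; "joint_efforts": joint torques, N m; "eef_pos": TCP position; "tool_rot": TCP orientation; "ft_force": force on the tool from outside, world axes, zero at the start; "torque": the same for the moment, N m; "finger_gap": finger opening in mm.
Only numpy, scipy, OpenCV 4.12 (cv2) and the standard library are available. Lean on these libraries where they do the work, as an engineer would, in place of code of your own. Each camera call takes 0.05 s, during which the arm holds its last target. There are 200 camera calls.

## Working session

There is one attempt and no reset: what is moved stays moved. The work goes in short steps, each a Python script; the robot and the scene stay as the last script left them, time stands still between calls to the robot, and variables do not carry over. Pictures are saved under pics/ and viewed, about 8 in all and at most 12, crops included, and the job is handed in when it is done.

```bash
ls; mkdir -p pics; cat > h.py <<'E'
import numpy as np, cv2
from workcell import *
def cast(c,uv,z):
    "pixels (pinhole) -> points on plane z"
    uv=np.atleast_2d(uv).astype(float);M=np.array(c["cam_to_world"])
    d=np.c_[(uv[:,0]-c["cx"])/c["fx"],-(uv[:,1]-c["cy"])/c["fy"],-np.ones(len(uv))]@M[:3,:3].T
    return M[:3,3]+d*((z-M[2,3])/d[:,2])[:,None]
def cloud(c,fish=False):
    v,u=np.mgrid[0:480,0:640];x=(u-c["cx"])/c["fx"];y=(v-c["cy"])/c["fy"]
    if fish:
        r=np.hypot(x,y)+1e-9;s=np.tan(np.minimum(r,1.5))/r;x,y=x*s,y*s
    z=c["range_z"];P=np.stack([x*z,-y*z,-z],-1);M=np.array(c["cam_to_world"])
    return P@M[:3,:3].T+M[:3,3]
E
python3 - <<'E'
from h import *
s=read_state();print(s["time"],s["ft_force"],s["finger_gap"],grip_point_offset)
import pickle
C={n:camera(n) for n in("scene","side","wrist")};pickle.dump(C,open("c0.pkl","wb"))
for n,c in C.items():
    cv2.imwrite(f"pics/{n}0.png",c["image"]);print(n,np.round(c["cam_to_world"],2).tolist(),c["fx"],c["cx"],c["cy"],(c["range_z"]>0).mean(), [k for k in c])
E
```

```text
pics
0.0 [ 0.16143445  0.10349021 -0.41586902] 85.25920262472889 -18.700000000000003
scene [[-0.19, -0.74, 0.64, 1055.49], [0.98, -0.14, 0.12, 106.19], [0.0, 0.65, 0.76, 707.48], [0.0, 0.0, 0.0, 1.0]] 468.83889811991014 321.70967978335267 248.7039671311561 0.9959798177083333 ['image', 'range_z', 'fx', 'fy', 'cx', 'cy', 'cam_to_world']
side [[-0.8, 0.38, -0.47, 227.94], [-0.6, -0.5, 0.62, 433.0], [0.01, 0.78, 0.63, 534.49], [0.0, 0.0, 0.0, 1.0]] 458.59401599883796 320.7463537184258 239.70465875995947 0.9958756510416666 ['image', 'range_z', 'fx', 'fy', 'cx', 'cy', 'cam_to_world']
wrist [[0.25, -0.93, -0.26, 91.63], [0.97, 0.24, 0.07, 621.05], [-0.0, -0.26, 0.96, 373.72], [0.0, 0.0, 0.0, 1.0]] 371.64829954431775 316.14259051678715 237.89339306845525 0.9807877604166667 ['image', 'range_z', 'fx', 'fy', 'cx', 'cy', 'cam_to_world']
```

View pics/scene0.png

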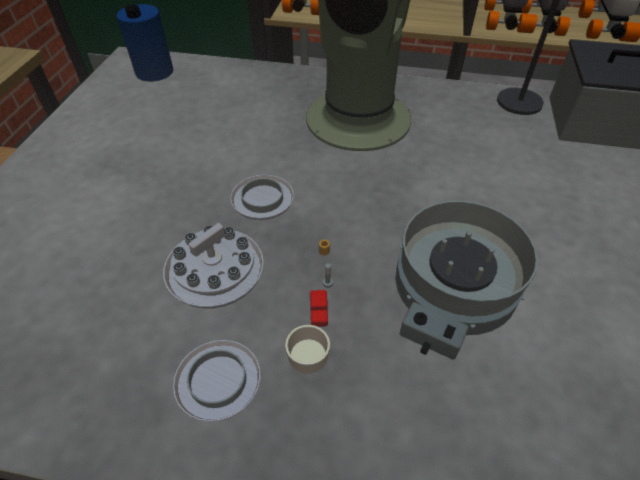

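View pics/side0.png

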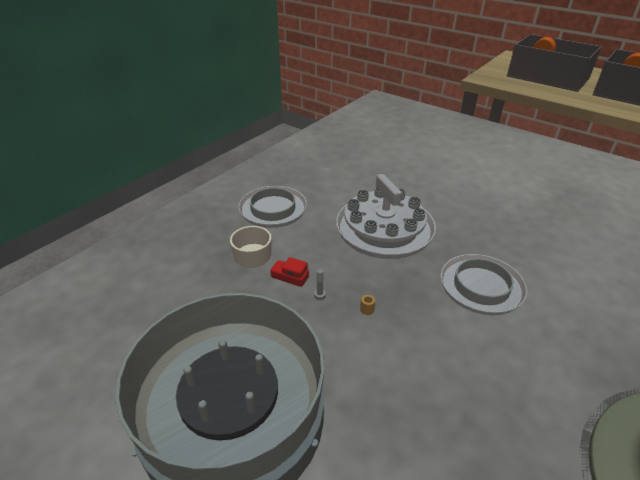

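Scene: the loaded carrier is on the stand at (213,265). The other two trays, at (262,197) and (217,380), are empty and smaller. The dryer is at (466,265), with its studs around (463,262). Side: the carrier is at (386,215), and the studs are at (223,350), (259,363), (250,402), (203,410) and (187,375). Next I'll measure from depth in both views.

```bash
python3 - <<'E'
from h import *
import pickle
C=pickle.load(open("c0.pkl","rb"))
def circ(p):
    A=np.c_[2*p[:,:2],np.ones(len(p))];s=np.linalg.lstsq(A,(p[:,:2]**2).sum(1),rcond=None)[0];return s[:2],np.sqrt(s[2]+s[:2]@s[:2])
box={"scene":[(160,215,265,305),(395,195,540,365)],"side":[(335,170,438,255),(115,290,330,480)]}
for n in box:
    P=cloud(C[n]);a,b,c,d=box[n][0];p=P[b:d,a:c].reshape(-1,3)
    print(n,"slab z",np.median(P[300:310,280:290,2] if n=="scene" else P[100:140,380:400,2]))
    top=p[p[:,2]>88]; t=top[top[:,2]>top[:,2].max()-6]
    print(" bar n",len(top),"zmax",np.percentile(top[:,2],[50,90,99]))
    if len(t)>5:
        (cx,cy),(w,h),ang=cv2.minAreaRect(t[:,:2].astype(np.float32));v=np.linalg.svd(t[:,:2]-t[:,:2].mean(0))[2][0]
        print(" bartop",cx,cy,w,h,ang,"dir",np.degrees(np.arctan2(v[1],v[0])))
    dk=p[(p[:,2]>34)&(p[:,2]<42)];print(" disc",len(dk),circ(dk[np.hypot(*(dk[:,:2]-dk[:,:2].mean(0)).T)>60])if len(dk)>50 else"",np.median(dk[:,2]))
    st=p[(p[:,2]>8)&(p[:,2]<19)];q=st-0
    print(" tray minmax",st.min(0),st.max(0))
    a,b,c,d=box[n][1];p=P[b:d,a:c].reshape(-1,3)
    rim=p[p[:,2]>106];print(" rim",circ(rim),np.percentile(rim[:,2],[5,50,99]),len(rim))
    cen,_=circ(rim);r=np.hypot(*(p[:,:2]-cen).T);hub=p[(r<57)&(p[:,2]>60)&(p[:,2]<80)];print(" hub z",np.median(hub[:,2]),len(hub),cv2.minEnclosingCircle(hub[:,:2].astype(np.float32)))
    stud=p[(r<58)&(p[:,2]>90)]
    a=np.degrees(np.arctan2(stud[:,1]-cen[1],stud[:,0]-cen[0]))
    print(" stud zmax",np.percentile(stud[:,2],[50,99]),len(stud));
    m=np.angle(np.exp(5j*np.radians(a)).mean())/5;print(" stud phase deg",np.degrees(m),sorted(np.round(a).astype(int))[::6],"r",np.hypot(*(stud[:,:2]-cen).T).round()[::6])
E
```

```text
scene slab z 0.322657352464887
 bar n 507 zmax [102.68591286 105.74914653 707.48023582]
 bartop 1055.490966796875 106.1931381225586 0.0 0.0 0.0 dir -10.61965527615514
 disc 2281 (array([ 556.84113027, -193.580906  ]), np.float64(69.34183190247583)) 38.49232018053385
 tray minmax [ 403.9854993  -293.15938542    8.02244164] [ 642.67027897 -106.11842868   18.96055946]
 rim (array([708.13107687, 193.18123393]), np.float64(251.41056924333967)) [106.55676987 109.63073319 707.48023582] 1215
 hub z nan 0 ((0.0, 0.0), 0.0)
  return _methods._mean(a, axis=axis, dtype=dtype,
  ret = ret.dtype.type(ret / rcount)
Traceback (most recent call last):
IndexError: index -1 is out of bounds for axis 0 with size 0
```

Some pixels have no depth reading, so I'll filter those out. I'll also fit the hub, studs and holes with fixed-radius robust fits.

```bash
cat >> h.py <<'E'
from scipy.optimize import least_squares
def circ(p,R=None):
    p=p[:,:2];c=np.median(p,0)
    f=(lambda x:np.hypot(*(p-x[:2]).T)-(R or x[2]))
    s=least_squares(f,[*c,R or 60],loss="soft_l1",f_scale=1.5);return s.x.round(2),np.abs(s.fun).mean().round(2)
def clean(p,lo,hi): p=p.reshape(-1,3);return p[(p[:,2]>lo)&(p[:,2]<hi)]
def studs(p,cen):
    r=np.hypot(*(p[:,:2]-cen).T);s=p[(r<58)&(p[:,2]>91)&(p[:,2]<104)]
    lab=cv2.partition(s[:,:2].astype(np.float32),36)[1] if False else None
    from scipy.cluster.hierarchy import fcluster,linkage
    l=fcluster(linkage(s[:,:2]),8,"distance");return np.array([[*s[l==i].mean(0),(l==i).sum()] for i in set(l)])
def bar(p):
    t=clean(p,98,112);c,wh,_=cv2.minAreaRect(t[:,:2].astype(np.float32));v=np.linalg.svd(t[:,:2]-t[:,:2].mean(0))[2][0]
    return np.round(c,1),np.round(wh,1),np.degrees(np.arctan2(v[1],v[0])).round(2)
E
python3 - <<'E'
from h import *
import pickle
C=pickle.load(open("c0.pkl","rb"))
box={"scene":[(160,215,265,305),(395,195,540,365)],"side":[(335,170,438,255),(115,290,330,480)]}
for n in box:
    P=cloud(C[n]);P[C[n]["range_z"]==0]=-999
    a,b,c,d=box[n][0];p=P[b:d,a:c]
    z=clean(p,90,130)[:,2];print(n,"bar z",np.percentile(z,[50,90,98]),bar(p))
    dk=clean(p,35,41);print(" disc z",np.median(dk[:,2]),"enclosing",cv2.minEnclosingCircle(dk[:,:2].astype(np.float32)))
    st=clean(p,9,19);c0,_=circ(st,90);print(" tray",c0, cv2.minEnclosingCircle(st[np.hypot(*(st[:,:2]-c0[:2]).T)<110][:,:2].astype(np.float32)))
    a,b,c,d=box[n][1];p=P[b:d,a:c]
    rim=clean(p,107,114);c0=circ(rim);print(" rim",c0,np.percentile(rim[:,2],[5,50,99]))
    q=clean(p,64,76);q=q[np.hypot(*(q[:,:2]-c0[0][:2]).T)<75];print(" hub z",np.median(q[:,2]),cv2.minEnclosingCircle(q[:,:2].astype(np.float32)))
    S=studs(p.reshape(-1,3),c0[0][:2]);print(S.round(1))
    S=S[S[:,3]>2]
    if len(S)>2:
        cc=circ(S,42);a=np.arctan2(S[:,1]-cc[0][1],S[:,0]-cc[0][0]);print(" studcircle",cc,"phase",np.degrees(np.angle(np.exp(5j*a).mean())/5),np.degrees(a).round(1))
E
```

```text
scene bar z [102.42846389 105.1606518  105.83903761] (array([ 551.9, -195.8]), array([17.2, 69.7]), np.float64(-31.27))
 disc z 38.459947889011914 enclosing ((552.1145629882812, -197.00074768066406), 77.57766723632812)
 tray [ 550.54 -197.71   90.  ] ((549.9445190429688, -198.37657165527344), 94.85623931884766)
 rim (array([497.96, 252.61, 109.2 ]), np.float64(1.19)) [107.37669027 109.66917457 112.34076026]
 hub z 70.12338221470901 ((497.188232421875, 253.23077392578125), 59.343692779541016)
[[534.7 274.1  96.   35. ]
 [530.5 225.1  96.1  31. ]
 [482.9 213.5  96.3  31. ]
 [489.1 292.8  96.2  34. ]
 [457.1 255.9  96.2  30. ]]
 studcircle (array([498.83, 252.26,  42.  ]), np.float64(0.17)) phase 31.36428759915861 [  31.3  -40.6 -112.3  103.5  175. ]
side bar z [101.4034938  103.58740675 104.37422674] (array([ 550.6, -192.8]), array([15.6, 69.3]), np.float64(149.87))
 disc z 37.257701549743274 enclosing ((550.3872680664062, -194.57977294921875), 77.1817855834961)
 tray [ 550.24 -197.05   90.  ] ((549.2620239257812, -196.43443298339844), 93.9022216796875)
 rim (array([496.24, 254.36, 109.21]), np.float64(1.06)) [107.494928   109.10730282 111.01440727]
 hub z 69.41713207255782 ((496.3983154296875, 253.330810546875), 58.9845085144043)
[[479.4 216.5  95.9  63. ]
 [453.7 258.3  95.9  77. ]
 [527.5 227.7  95.6  66. ]
 [531.  276.6  95.7  75. ]
 [485.7 295.6  96.1  82. ]]
 studcircle (array([495.45, 254.87,  42.  ]), np.float64(0.23)) phase 31.446208407223242 [-112.7  175.3  -40.3   31.4  103.5]
```

Both views agree:
- **Carrier:** centre about (551,-195), bar yaw about -30.5°, underside at about 30.
- **Hub:** centre about (497,253.5), stud phase 31.4° mod 72°, which makes -40.6° the nearest carrier yaw.

The stand's 188 mm size is confirmed by the tray radius of about 94. I'll fly over the dryer, then the carrier, taking wrist views at the same yaw and height so the camera bias cancels.

```bash
cat >> h.py <<'E'
def R(deg):
    c,s=np.cos(np.radians(deg)),np.sin(np.radians(deg));return np.array([[c,s,0],[s,-c,0],[0,0,-1.]])
E
python3 - <<'E'
from h import *
import pickle
for t in(59.4,-120.6):
    for p in([497,253.5,240],[551,-195,240]):
        q=inverse_kinematics(p,R(t));print(t,p,None if q is None else np.round(q,2))
q=inverse_kinematics([551,-195,240],R(59.4)); best=59.4
q2=inverse_kinematics([551,-195,240],R(-120.6))
if q is None or (q2 is not None and abs(q2[6])<abs(q[6])): best=-120.6
print("yaw",best)
W={}
for n,p in(("dry",[497,253.5,240]),("car",[551,-195,240])):
    movep(p,R(best));wait(.3);W[n]=camera("wrist");s=read_state();print(s["time"],s["eef_pos"],s["ft_force"])
    cv2.imwrite(f"pics/w_{n}.png",W[n]["image"])
pickle.dump(W,open("w.pkl","wb"))
cv2.imwrite("pics/w_both.png",cv2.resize(np.vstack([W["dry"]["image"],W["car"]["image"]]),(400,600)))
E
```

```text
59.4 [497, 253.5, 240] [-0.71  0.41  0.18  1.78 -0.08  0.96  0.54]
59.4 [551, -195, 240] [-0.23  0.54  0.69  1.73 -0.39  1.02  1.64]
-120.6 [497, 253.5, 240] [-1.32  0.75  1.23  1.81 -0.77  1.17 -1.94]
-120.6 [551, -195, 240] [-0.4   0.67  1.02  1.73 -0.63  1.11 -1.29]
yaw -120.6
2.2833 [496.91079654 253.6674541  239.96120382] [-0.65258386 -0.34941192  0.3015146 ]
4.2917 [ 551.1122556  -194.65155235  239.98143827] [-0.36813906 -0.35163356 -0.29821001]
```

```bash
python3 - <<'E'
from h import *
import pickle
W=pickle.load(open("w.pkl","rb"))
P=cloud(W["dry"],True);P[W["dry"]["range_z"]==0]=-999;p=P.reshape(-1,3)
rim=clean(p,107,114);rim=rim[np.hypot(*(rim[:,:2]-[497,253.5]).T)<130];print("rim",circ(rim),np.median(rim[:,2]))
q=clean(p,64,76);q=q[np.hypot(*(q[:,:2]-[497,253.5]).T)<75];print("hub z",np.median(q[:,2]),cv2.minEnclosingCircle(q[:,:2].astype(np.float32)))
S=studs(p,[497,253.5]);print(S.round(1))
s=S[S[:,3]>5];cc=circ(s,42);a=np.arctan2(*(s[:,:2]-cc[0][:2]).T[::-1]);print("studs",cc,np.degrees(np.angle(np.exp(5j*a).mean())/5),np.degrees(a).round(1))
P=cloud(W["car"],True);P[W["car"]["range_z"]==0]=-999;p=P.reshape(-1,3)
p=p[np.hypot(*(p[:,:2]-[551,-195]).T)<100]
z=clean(p,90,130)[:,2];print("bar z",np.percentile(z,[5,50,95]),bar(p))
d=clean(p,34,42);print("disc",np.median(d[:,2]),cv2.minEnclosingCircle(d[:,:2].astype(np.float32)))
E
```

```text
rim (array([498.62, 251.47, 108.72]), np.float64(1.09)) 109.93924920911945
hub z 70.3582772554065 ((498.48919677734375, 251.72911071777344), 58.249935150146484)
[[530.6 224.3  97.7 135. ]
 [534.7 272.7  97.4 131. ]
 [489.1 291.7  97.2 128. ]
 [457.5 254.8  97.1 127. ]
 [483.  212.9  97.5 133. ]]
studs (array([498.98, 251.31,  42.  ]), np.float64(0.39)) 31.389516403875398 [ -40.5   31.   103.8  175.2 -112.5]
bar z [101.15754737 103.91876522 105.256383  ] (array([ 552.9, -198.1]), array([15.5, 68.6]), np.float64(149.0))
disc 38.30480155869782 ((552.5778198242188, -197.4439239501953), 76.5555419921875)
```

View pics/w_both.png

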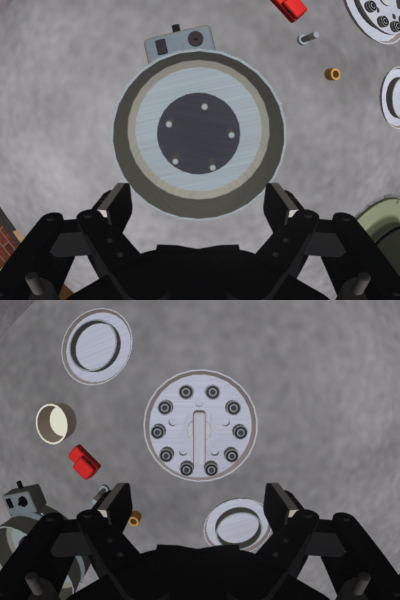

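The wrist view shows the carrier's bar at about (199,440) in the combined picture and the five studs around (200,135). All three cameras agree to within about 2–3 mm. The hub-minus-carrier offset is consistent, at about (-54, 448.5). Now I'll grasp the bar.

```bash
python3 - <<'E'
from h import *
import pickle
Q=R(-120.9);c=[552.2,-196.8]
movep([*c,140],Q)
g=movel([*c,75],max_speed=60,guard=8);print("guard",g,read_state()["eef_pos"])
clamp();s=read_state();print("gap",s["finger_gap"],s["ft_force"],s["torque"])
f0=s["ft_force"]
movel([*c,80],max_speed=20);wait(.3);s=read_state();print(s["finger_gap"],s["ft_force"],s["torque"],s["time"])
movel([*c,200],max_speed=100);wait(.3);s=read_state();print(s["finger_gap"],s["ft_force"],s["torque"],s["eef_pos"],s["time"])
w=camera("wrist");pickle.dump((w,s),open("hold.pkl","wb"))
P=cloud(w,True);P[w["range_z"]==0]=-999;p=P.reshape(-1,3);e=np.array(s["eef_pos"])
p=p[np.hypot(*(p[:,:2]-e[:2]).T)<90]
u=e[2]-75+30 # expected underside
d=clean(p,u+3,u+13);print("disc",np.median(d[:,2])-u,np.array(cv2.minEnclosingCircle(d[:,:2].astype(np.float32))[0])-e[:2],len(d))
cv2.imwrite("pics/hold.png",w["image"])
E
```

```text
guard False [ 552.3563369  -196.91128006   75.31450656]
gap 14.862995870638926 [-0.58031098  0.31966711  4.85578879] [0.13701794 0.30485649 0.0879111 ]
14.918790778711347 [ 0.58516288 -0.2884663  -6.569598  ] [-0.00979041 -0.04219045  0.01268877] 7.35
15.309359254645113 [ 0.37429694  0.16810075 -7.45573476] [-0.0330025  -0.01069897 -0.01584465] [ 552.1178194  -196.82687074  199.81651344] 9.0
disc 8.112093280148002 [ 0.75290814 -0.57513732] 29279
```

View pics/hold.png

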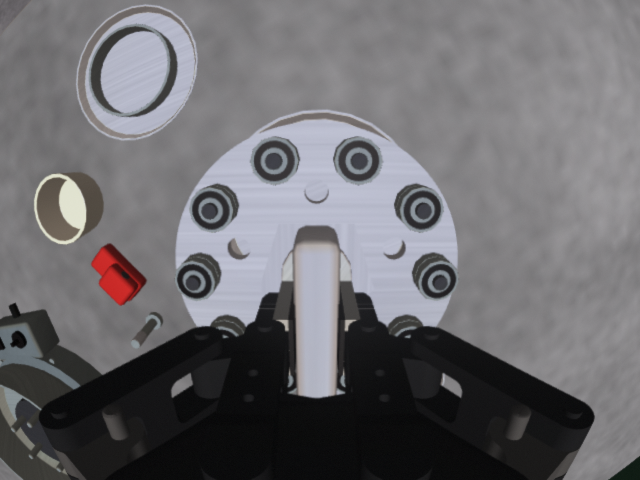

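The bar is held squarely with about 7 N hanging, and the disc is level. Next I'll work out the in-hand offset from the disc's edge and the bar in this view.

```bash
python3 - <<'E'
from h import *
import pickle
w,s=pickle.load(open("hold.pkl","rb"))
P=cloud(w,True);P[w["range_z"]==0]=-999;e=np.array(s["eef_pos"]);th=np.radians(-30.9)
ex=np.array([np.cos(th),np.sin(th)]);ey=np.array([-ex[1],ex[0]])
u=e[2]-45
def loc(p): return (p[:,:2]-e[:2])@np.c_[ex,ey]
m=((P[...,2]>u+5)&(P[...,2]<u+11)).astype(np.uint8)
p=P[m>0];L=loc(p);L=L[np.hypot(*L.T)<95]
h=cv2.convexHull(L.astype(np.float32))[:,0];print("hull span",h.min(0),h.max(0))
for lo in(-10,5):
    for sgn in(1,-1):
        k=h[sgn*h[:,0]>lo]
        if len(k)>8: print("edge",lo,sgn,len(k),circ(k,76),circ(k))
# depth by plane fit
A=np.c_[p[:,:2]-e[:2],np.ones(len(p))];print("plane",np.linalg.lstsq(A,p[:,2]-u,rcond=None)[0])
# bar top
q=P.reshape(-1,3);q=q[(q[:,2]>u+68)&(q[:,2]<u+80)];l=loc(q);q=l[(abs(l[:,1])<11)&(abs(l[:,0])<45)]
print("bar",len(q),np.percentile(q,[1,99],axis=0))
x=np.round(q[:,0]/3);mid=np.array([[3*i,(q[x==i,1].min()+q[x==i,1].max())/2] for i in set(x) if (x==i).sum()>8]);print("bar mid slope deg",np.degrees(np.polyfit(*mid.T,1)),mid[:,0].min(),mid[:,0].max(),mid[:,1].mean())
# bearings
mb=((P[...,2]>u+23)&(P[...,2]<u+30)).astype(np.uint8);n,lab,st,_=cv2.connectedComponentsWithStats(mb)
B=np.array([[*loc(P[lab==i]).mean(0),(lab==i).sum()] for i in range(1,n) if st[i,4]>300]);print(B.round(1))
# rays to holes: drop to disc top plane via light mask is not needed: holes = below-disc points inside
mh=((P[...,2]<u+4)&(P[...,2]>0)).astype(np.uint8);n,lab,st,_=cv2.connectedComponentsWithStats(mh)
v,uu=np.mgrid[0:480,0:640];M=np.array(w["cam_to_world"])
for i in range(1,n):
    if 80<st[i,4]<3000:
        k=lab==i;x=(uu[k]-w["cx"])/w["fx"];y=(v[k]-w["cy"])/w["fy"];r=np.hypot(x,y);t=np.tan(r)/r
        d=np.c_[x*t,-y*t,-np.ones(k.sum())]@M[:3,:3].T;g=M[:3,3]+d*((u+8-M[2,3])/d[:,2])[:,None];l=loc(g)
        print("hole",l.mean(0),st[i],np.hypot(*l.mean(0)))
E
```

```text
hull span [-33.095024 -76.153915] [76.51235 75.85102]
edge -10 1 54 (array([ 7.8e-01, -3.0e-02,  7.6e+01]), np.float64(0.13)) (array([ 4.500e-01, -2.000e-02,  7.627e+01]), np.float64(0.09))
edge -10 -1 16 (array([ 1.25, -0.13, 76.  ]), np.float64(0.45)) (array([ 2.08, -0.18, 76.37]), np.float64(0.42))
edge 5 1 53 (array([ 7.7e-01, -1.0e-02,  7.6e+01]), np.float64(0.12)) (array([ 4.500e-01, -2.000e-02,  7.627e+01]), np.float64(0.09))
edge 5 -1 13 (array([ 1.2 , -0.17, 76.  ]), np.float64(0.51)) (array([ 5.7 , -0.23, 77.91]), np.float64(0.37))
plane [-4.73274678e-04 -9.47238377e-05  8.11776965e+00]
bar 7344 [[-25.40261343  -9.35279153]
 [ 35.54047639   9.41287882]]
bar mid slope deg [0.01746468 0.49411277] -27.0 36.0 0.009995567192182066
[]
hole [43.19554873 -0.14548399] [305 179  24  24 432] 43.19579372609323
hole [14.42943108 39.29256965] [230 237  20  21 325] 41.85826693808827
hole [ 14.52982206 -39.57196027] [383 237  21  21 330] 42.155139294253814
hole [-76.91794162 -84.87980976] [441 372  21  25 198] 114.54672342638844
hole [-77.47500509  85.69765009] [171 374  22  23 174] 115.52689576410084
```

In hand, the carrier centre sits about +0.6 mm along the bar and 0 across it, with yaw relative to the tool at 0. In the same wrist frame the studs are centred at (498.9,251.4), so the target TCP is about (498.3,251.7) and the aligned tool yaw is about -130.6°. I'll come down deliberately 6° off, rest on the studs and turn by feel.

```bash
cat >> h.py <<'E'
def rep(tag=""):
    s=read_state();print(tag,round(s["time"],2),np.round(s["eef_pos"],2),np.round(s["ft_force"],1),np.round(s["torque"],2),round(s["finger_gap"],1),flush=True);return s
def settle(n=5):
    v=[]
    for _ in range(n): wait(.03);v.append(read_state()["ft_force"])
    return np.mean(v,0)
E
python3 - <<'E'
from h import *
c=np.array([498.3,251.7]);y0=-124.6
movel([552.2,-196.8,215],max_speed=150)
movep([*c,215],R(y0));rep("above")
movel([*c,152],max_speed=80);wait(.2);f0=settle();np.save("f0.npy",f0);rep("free")
g=movel([*c,138],max_speed=10,guard=3);rep(f"contact {g}")
print("settled",settle()-f0)
s=read_state();z=s["eef_pos"][2]
movel([*c,z+.2],R(y0-1),max_speed=10);rep("turn1");print(settle()-f0)
E
```

```text
above 10.96 [498.84 250.54 215.14] [-0.3 -0.7 -6.8] [-0.04 -0.01 -0.02] 15.1
free 12.26 [498.34 251.79 152.14] [-0.4 -0.7 -7.1] [ 0.01 -0.01  0.02] 14.9
contact True 13.16 [498.32 251.71 142.95] [0.2 0.3 6.8] [ 0.02  0.14 -0.02] 15.0
settled [ 0.16738019  0.34855174 13.86507734]
turn1 13.58 [498.35 251.72 143.07] [ 0.4  0.7 -2. ] [ 0.02 -0.09 -0.06] 15.0
[0.72657538 0.68023838 3.41838525]
```

Contact came at TCP z 142.95, against 143 predicted, and it's resting on the studs with about 3.4 N. Now I'll turn in small steps with light downward probes.

```bash
python3 - <<'E'
from h import *
c=np.array([498.3,251.7]);f0=np.load("f0.npy");z=143.15;y=-125.6;ok=False
while y>-134.5:
    y-=.7
    movel([*c,z],R(y),max_speed=10);f=settle(3)-f0;t=read_state()["torque"]
    g=movel([*c,z-1.6],max_speed=6,guard=3);s=read_state()
    print(round(y,1),"F",f.round(1),"Tz",round(t[2],2),"probe",g,round(s["eef_pos"][2],2),np.round(s["ft_force"]-f0,1),round(s["time"],1),flush=True)
    if not g or s["eef_pos"][2]<141.9: ok=True;break
    movel([*c,z],max_speed=10)
print(ok,y);rep()
E
```

```text
-126.3 F [ 0.8 -0.2  1.6] Tz 0.07 probe True 142.66 [ 1.5  1.9 12.2] 14.3
-127.0 F [ 0.5 -0.4  0.6] Tz 0.03 probe True 142.34 [ 1.6 -0.5  8.6] 15.1
-127.7 F [ 0.3 -0.3  0.1] Tz -0.02 probe True 141.73 [0.7 0.8 7.2] 16.0
True -127.7
 16.02 [498.   251.8  141.73] [ 0.5  0.9 -0. ] [ 0.18 -0.06 -0.13] 15.1
```

At -127.7° the tapered tips are starting to enter the holes. I'll keep turning toward alignment and probe deeper.

```bash
python3 - <<'E'
from h import *
c=np.array([498.3,251.7]);f0=np.load("f0.npy");y=-127.7;ok=False;z=142.3
movel([*c,z],max_speed=10)
while y>-134:
    y-=.6
    movel([*c,z],R(y),max_speed=10);f=settle(3)-f0
    g=movel([*c,139.5],max_speed=6,guard=3);s=read_state()
    print(round(y,1),"F",f.round(1),"probe",g,np.round(s["eef_pos"],2),np.round(s["ft_force"]-f0,1),"T",np.round(s["torque"],2),round(s["time"],1),flush=True)
    if s["eef_pos"][2]<140.2: ok=True;break
    z=min(142.6,s["eef_pos"][2]+.4);movel([*c,z],max_speed=10)
print(ok,y,settle()-f0);rep()
E
```

```text
-128.3 F [-0.2  0.2  1.1] probe True [497.94 251.77 141.26] [1.  0.5 6.4] T [ 0.18 -0.16 -0.08] 16.9
-128.9 F [-0.5  0.3  1.3] probe True [497.77 251.78 140.58] [1.5 2.  1.2] T [ 0.39 -0.15 -0.1 ] 17.7
-129.5 F [-0.8  0.3 -0. ] probe False [498.22 251.72 139.45] [-0.7  0.4  0.9] T [ 0.23  0.46 -0.11] 18.7
True -129.5 [-1.28734866  0.60243967  0.14315885]
 18.9 [498.23 251.72 139.46] [-1.6  0.6 -7.8] [ 0.25  0.52 -0.06] 14.9
```

The holes dropped over the studs at -129.5°, which fits an expected centre of about -130.6° ±1.4°. I'll move to the middle of the window, check side forces, then slide down guarded.

```bash
python3 - <<'E'
from h import *
c=np.array([498.3,251.7]);f0=np.load("f0.npy")
for y in(-130.1,-130.6):
    movel([*c,139.5],R(y),max_speed=10);print(y,(settle()-f0).round(1));rep()
for z in(136,132,128,124,120,117):
    g=movel([*c,z],max_speed=20,guard=6);print("->",z,g,(settle(3)-f0).round(1));s=rep()
    if g: break
E
```

```text
-130.1 [-0.3 -0.2  0.5]
 19.32 [498.37 251.68 139.53] [-0.6 -0.3 -7. ] [ 0.05  0.15 -0.  ] 15.0
-130.6 [ 0.1 -0.3  0.9]
 19.73 [498.35 251.69 139.52] [ 0.1 -0.3 -6.9] [ 0.02  0.   -0.03] 15.2
-> 136 False [ 0.1 -0.3  0.4]
 20.16 [498.32 251.68 135.99] [ 0.1 -0.8 -6.5] [-0.04 -0.07 -0.01] 15.1
-> 132 False [ 0.5 -0.2  0.6]
 20.61 [498.32 251.7  132.01] [-0.4 -0.2 -6.1] [-0.02  0.03 -0.  ] 14.9
-> 128 False [ 0.4 -0.2  0. ]
 21.06 [498.35 251.65 128.02] [-0.6 -0.8 -7. ] [ 0.01  0.03 -0.  ] 14.8
-> 124 False [-0.1 -0.   1.4]
 21.51 [498.33 251.67 124.  ] [-0.7  0.8 -5.9] [-0.02  0.04 -0.02] 15.3
-> 120 False [ 0.3 -0.8  0.3]
 21.96 [498.33 251.66 120.01] [-0.4 -0.5 -6.8] [ 0.02 -0.06 -0.03] 15.1
-> 117 False [-0.  -0.2  0.7]
 22.36 [498.33 251.67 117.  ] [-0.2 -0.2 -6.1] [-0.03  0.02 -0.03] 15.1
```

It slides freely with no side load. Now seat it slowly, release, back off and check.

```bash
python3 - <<'E'
from h import *
import pickle
c=np.array([498.3,251.7]);f0=np.load("f0.npy")
g=movel([*c,112.5],max_speed=4,guard=3);print("seat",g,(settle()-f0).round(1));s=rep()
z=s["eef_pos"][2]
if g:
    open_gripper();wait(.3);rep("open")
    movel([*c,z+45],max_speed=60);rep("up")
    movel([*c,240],max_speed=120);wait(.3);rep("high")
    w=camera("wrist");cv2.imwrite("pics/fin_w.png",w["image"])
    movep([350,0,350],R(-120));wait(.3);rep("away")
    C={n:camera(n) for n in("scene","side")};C["w"]=w;pickle.dump(C,open("fin.pkl","wb"))
    im=np.hstack([C["scene"]["image"],C["side"]["image"]]);cv2.imwrite("pics/fin.png",cv2.resize(im,(800,300)))
    for n in C:
        P=cloud(C[n],n=="w");P[C[n]["range_z"]==0]=-999;p=P.reshape(-1,3);p=p[np.hypot(*(p[:,:2]-[498,252]).T)<80]
        d=clean(p,74,82)
        if len(d)>50:
            A=np.c_[d[:,:2]-[498,252],np.ones(len(d))];print(n,"disc plane",np.linalg.lstsq(A,d[:,2],rcond=None)[0].round(4),len(d))
        t=clean(p,138,150);print(" bar top z",np.median(t[:,2]) if len(t) else None,len(t))
E
```

```text
seat True [-1.4 -0.  15.6]
 23.13 [498.27 251.7  115.16] [-0.7  0.3  8.6] [0.1  0.19 0.02] 15.4
open 24.12 [497.6  251.58 114.37] [ 0.2  0.6 -0.6] [ 0.05 -0.07  0.08] 85.6
up 25.03 [498.12 251.74 159.89] [0.1 0.6 0.1] [-0.05  0.02  0.04] 85.1
high 26.15 [498.21 251.59 239.68] [-0.5 -0.5  0.3] [ 0.05  0.02 -0.02] 85.1
away 27.77 [3.5011e+02 3.3000e-01 3.4960e+02] [0.7 0.1 0.2] [-0.03 -0.   -0.07] 85.5
scene disc plane [-1.80000e-03 -0.00000e+00  7.82884e+01] 2652
 bar top z 143.6277509394538 335
side disc plane [ 1.10000e-03 -0.00000e+00  7.75389e+01] 7480
 bar top z 142.88463140177078 823
w disc plane [-5.00000e-04  0.00000e+00  7.83389e+01] 14678
 bar top z 143.87900269390144 2346
```

Seated at TCP 115.16 against an expected 115. The disc top is at about 78.1 in all three views and level. One last visual check.

View pics/fin.png

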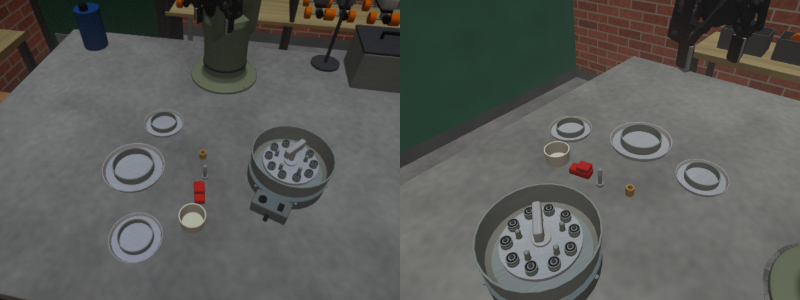

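View pics/fin_w.png

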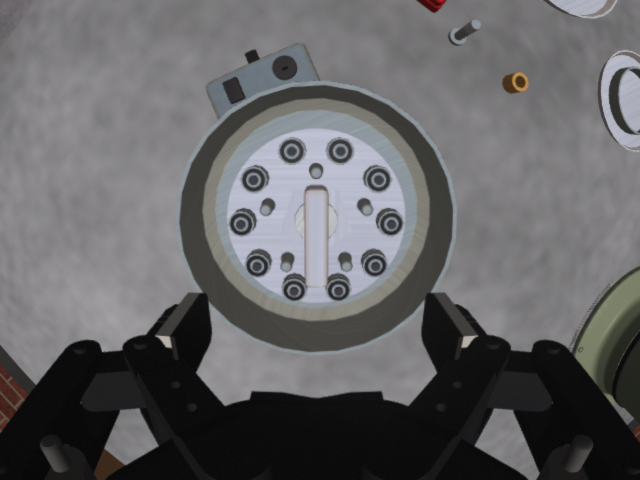

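All five studs stand up through the holes, at (316,170), (267,206), (365,206), (287,261) and (346,261) in the wrist view. The carrier is flush and the loose parts are where they were.

```bash
python3 -c "
from workcell import *
print(finish_job())"
```

```text
the job is handed in; nothing more can be done
None
```

The carrier is fitted on the dryer's hub and the job is handed in, at about 28 s of the 64 s allowed.

**What I did:** I lifted the carrier by its bar and rested it on the studs about 6° off. I turned it in small steps, with light probes down, until the holes dropped over the studs at a tool yaw of -129.5°. After centring it at -130.6°, I slid it down with almost no side force and released it.

**Final checks:**
- **Seating:** the tool stopped at z 115.2 mm, against 115 expected. The disc's top face reads 77.5 to 78.3 mm in the three views (78 expected) and is level to within about 0.1°.
- **Studs and loose parts:** all five studs show through the holes. By eye, the loose parts are where they were.

**What was not perfect:**
- **Contact force:** it overshot the 3 N guard, reaching about 14 N at first touch on the studs and about 16 N at seating, as the guard stops a little late.
- **Camera agreement:** the wrist and fixed cameras differed by 2–3 mm in absolute position. I placed the carrier from relative measurements, and the free slide down agreed with them.

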